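Restock the empty picking bin

TASK

One of the three picking bins in the bench rack has run empty: only its flat reorder card is left in it. Pull that bin forward, stand the spare carton upright in it, setting it down rather than dropping it, and push the bin fully home against the rack's backstop. Leave the two stocked bins and everything else on the bench alone.

Things in the scene. Friction and masses are not known exactly. Their poses are not given: they have to be found in the camera images.
- rack: Fixed bare-metal rack, open in front (-x), no floor: bins slide on the bench. Origin on the bench, midway across; x to the back, y to the left, z up. Four dividers 4 mm thick, 60 mm high at y = -153, -51, 51, 153 mm, from x = -58 to 87 mm, form three 98 mm wide bays with centres at y = -102, 0, 102. Backstop's front face at x = 85 mm.
- rack_deck (a point): Middle of the front edge of the rack's see-through wire deck (rack axes). The deck is 306 mm wide, reaches 89 mm back from this point, its underside 102 mm and its top 111 mm above the bench, so only the front 75 mm of a bin that is home is open above. Four 12 mm posts, 108 mm high, carry it at its corners.
- rack_stop (a point): Middle of the front face of the rack's backstop, a strip 40 mm high across all bays; this point is 20 mm above the bench (rack axes).
- bin_a: Grey plastic open-top bin, one of three alike; any of them may be the empty one. Outside 165 mm long (own x, front at -x), 92 mm wide (y); walls and floor 4 mm; side and back walls 45 mm high, front wall 38 mm. Origin: centre of its underside. Fully home, its origin is at x = 2.5 mm in the rack's frame and its front stands 22 mm proud of the dividers.
- bin_b: A bin like bin_a.
- bin_c: A bin like bin_a.
- junction_box: Stock in one of the bins: white plastic box with a lid, 99 x 64 x 56 mm. Origin: centre of its underside. x along its length, z up.
- heat_sink: Stock in another bin: finned dark metal block, 100 x 62 x 60 mm. Origin: centre of its underside. x along its length, z up.
- card: Reorder card lying alone in the empty bin: flat white plate 105 x 74 x 3 mm. Origin: centre of its underside. It stays in the bin; the carton stands on it.
- carton: The spare brown cardboard carton, upright on the bench to the left or right in front of the rack: 100 mm long (own x), 50 mm wide (y), 75 mm high (z). Origin: centre of its underside. 0.14 to 0.28 kg.
- reel: Bystander: empty black plastic reel standing on its flange, 90 mm across, 65 mm high. Origin: centre of its underside.
- spray_can: Bystander: upright spray can, 56 mm across, 130 mm high. Origin: centre of its underside.
- tape_roll: Bystander: brown roll lying flat, 104 mm across, 48 mm high. Origin: centre of its underside.
Not all that is in view belongs to the job. What is shaped like the bin_a but orange or turquoise is not meant.

How it is judged:
By the outcome, as a careful person would: the job done as asked, in the order asked, and still so for the second after the job is handed in, with the robot touching nothing.
It also fails if it takes over 58 s, if anything falls off the work surface, if the arm or the gripper's body presses on something with over 40 N, if the wrist force passes 120 N, or if a joint passes its speed limit or range.

ROBOT

A 7-joint arm with a two-finger parallel gripper is mounted at the origin on the work surface. World frame = base frame: x ahead of the robot, y to its left, z up, the work surface at z = 0. Lengths are in mm, angles in rad, forces in N, time in s.
With the tool pointing down it reaches from about 400 to 875 mm from the base axis. Payload 4.4 kg.
Tool frame: the origin (TCP) lies at the very end of the fingers, on their centre line; the grasp point (between the pads) lies 19 mm behind it; z points along the fingers, y is the line along which they close (so a half turn about z gives the same grasp; the last joint's range is limited). The gripper opens to 85 mm and grips with 20 to 120 N. Pads are 22 mm wide; open, the fingers measure 114 mm over their backs; the gripper's body (76 mm by 85 mm) begins 54 mm behind the grasp point. The pads swing forward as they close: fully open they stand 13 mm farther back than shut.
Start: joints at [1.28, 0.628, 0.038, 1.517, -0.027, 0.996, -0.02], TCP at [144.92, -633.653, 231.313] pointing down, gripper open.
Joint ranges: [-3.06, 3.06], [-0.37, 2.12], [-1.25, 1.32], [0.18, 2.47], [-1.1, 4.24], [0.23, 1.98], [-2.94, 2.94]. Speed limits (rad/s): [2.57, 2.57, 3.14, 3.14, 3.14, 3.14, 3.14].

INTERFACE

Orientations are given as [roll, pitch, yaw] about the fixed x, y, z axes, in that order (R = Rz(yaw) Ry(pitch) Rx(roll)).
In Python, from cell import status, get_image, ctrl, models gives the robot as it stands.
- The arm moves only by the shell command python3 -m handwheel 'ROWS' [OPENING]. ROWS is JSON, a list of rows, each an object with "delta_pos": the shift along the world's x, y, z in cm, a list of three; "yaw": the turn about the world's z in rad. A call has 1 to 10 rows; each row shifts and turns the commanded pose from where the row before left it; what a row does not reach is not made up. A row lasts 1/12 s, in which the tool goes at most 41.7 mm and 7.16 degrees, less where a joint would pass 70% of its speed; a pose out of reach is approached as far as the arm can. A call is refused whole if a number of a shift passes 4.17 or a number of a turn 0.125, either way. A call with a gripper value outside its range is refused whole. OPENING is the opening, from -1 (shut) to 1 (fully open), set as the call begins (- or left out, the last holds). The fingers move at their own pace and stop on an object; the grip force is fixed at half the most. Time passes only in rows, so rows that do not move let the fingers close. It gives the time, the measured TCP pose, the force, the opening and the grip force at its end, in the units of the state.
- status.read_state(): the state, without advancing time (a new reading comes with each control period).
- get_image(name): name is "side" or "top"; returns a dict with "color" (420x560x3 uint8, red, green, blue), "z_map" (420x560 float32, mm along the optical axis (not along the pixel's ray), 0 where there is no reading), "fx", "fy", "cx", "cy" (pixels), "k1" (the pictures are not rectified: a ray, as slopes to the right and down, at radius r is drawn at 1 + k1 r^2 times it, then the intrinsics apply), "position" and "rotation" of the camera in the world. Camera axes: x right, y up, looking along -z (the intrinsics and any distortion apply to the point x, -y, -z); pixel columns grow to the right and rows downward; lengths in mm; the calibration is good to about 2 mm. A picture is of the moment at which its call begins.
- ctrl.finish_job(): hands the job in; it is judged then, once.
Trained networks look in a picture, given as the dict that the camera call returned (one of the last four; its "shot" number tells which), for a name from the list of things; names that differ only in an ending like _2 or _b are one class to them, and where a whole thing is asked for, a point or a joint stands for the part that bears it (a point fixed in the world has none). Each returns a list of dicts, best first, with "score" (0 to 1); they miss things now and then, are a little off and sometimes report something else, mostly with a low value. They report only what shows in the picture. A call takes as long as a camera call. They do not tell look-alikes from the thing itself.
- models.boxes_of(picture, name): "rect" ([left, top, right, bottom] in pixels, round what is visible of it).
The state is a dict: "clock": time; "qpos": joint angles; "qd": joint speeds; "tau": joint torques, N m; "eef_pos": TCP position; "tool_rot": TCP orientation; "force": force on the tool from outside, world axes, zero at the start; "torque": the same for the moment, N m; "width": finger opening in mm; "gripper_force": force on a finger pad.
Only numpy, scipy, OpenCV 4.12 (cv2) and the standard library are available. Lean on these libraries where they do the work, as an engineer would, in place of code of your own. Each camera call takes 0.05 s, during which the arm holds its last target. There are 200 camera calls.

## Working session

There is one attempt and no reset: what is moved stays moved. The work goes in short steps, Python scripts to look and compute and a shell command to move; the robot and the scene stay as the last step left them, time stands still between calls to the robot, and variables do not carry over. Pictures are saved under pics/ and viewed, at most 10 in all, crops included, and the job is handed in when it is done.

```bash
mkdir -p pics; cat > h.py <<'E'
import numpy as np, cv2
from cell import status, get_image, ctrl, models
def cloud(p):
    h,w=p["z_map"].shape
    v,u=np.mgrid[0:h,0:w].astype(float)
    K=np.array([[p["fx"],0,p["cx"]],[0,p["fy"],p["cy"]],[0,0,1.]])
    n=cv2.undistortPoints(np.stack([u.ravel(),v.ravel()],1)[:,None],K,np.array([p["k1"],0,0,0.]))[:,0].reshape(h,w,2)
    z=p["z_map"]
    c=np.stack([n[...,0]*z,-n[...,1]*z,-z],-1)
    W=c@np.array(p["rotation"]).T+np.array(p["position"])
    W[z==0]=np.nan
    return W
def save(p,name,crop=None,s=1):
    im=p["color"][...,::-1]
    if crop: l,t,r,b=crop; im=im[t:b,l:r]
    cv2.imwrite("pics/"+name,cv2.resize(im,None,fx=s,fy=s,interpolation=cv2.INTER_CUBIC))
E
python3 - <<'E'
from h import *
for n in("top","side"):
    p=get_image(n); save(p,n+"0.png"); np.save(n+"0.npy",cloud(p))
    W=cloud(p); print(n,p["position"],np.array(p["rotation"]).round(2).tolist())
    for k in["bin_a","carton","card","junction_box","heat_sink","rack_deck","reel","spray_can","tape_roll"]:
        for d in models.boxes_of(p,k)[:4]:
            l,t,r,b=d["rect"]; c=W[int((t+b)/2),int((l+r)/2)]
            print(k,round(d["score"],2),np.round(d["rect"]),c.round())
print(status.read_state())
E
```

```text
Traceback (most recent call last):
  File "h.py", line 10, in cloud
    W=c@np.array(p["rotation"]).T+np.array(p["position"])
      ~~~~~~~~~~~~~~~~~~~~~~~~~~~^~~~~~~~~~~~~~~~~~~~~~~~
ValueError: operands could not be broadcast together with shapes (420,560) (3,)
```

View pics/top0.png

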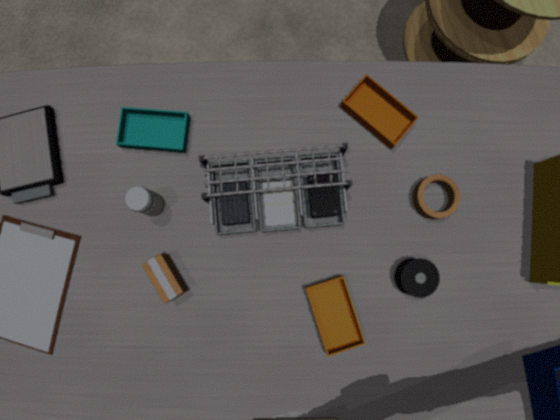

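The top view shows the rack at about (275,190), with a dark left bin, a white middle bin and a dark right bin. The carton is at (165,278). The rotation is probably given as roll-pitch-yaw.

```bash
sed -i 's/np.array(p\["rotation"\]).T/rot(p["rotation"]).T/' h.py; cat >> h.py <<'E'
from scipy.spatial.transform import Rotation
def rot(r):
    r=np.array(r)
    return Rotation.from_euler("xyz",r).as_matrix() if r.shape==(3,) else r
E
python3 - <<'E'
from h import *
for n in("top","side"):
    p=get_image(n); save(p,n+"1.png"); np.save(n+"1.npy",cloud(p)); 
    W=cloud(p); print(n,p["position"],p["rotation"])
    for k in["bin_a","carton","card","junction_box","heat_sink","rack_deck","reel","spray_can","tape_roll"]:
        for d in models.boxes_of(p,k)[:4]:
            l,t,r,b=d["rect"]; c=W[int((t+b)/2),int((l+r)/2)]
            print(k,round(d["score"],2),np.round(d["rect"]),c.round())
    if n=="top": 
        save(p,"topcrop.png",(190,130,365,245),4.5)
        print("table z",np.nanmedian(W[300:400,100:200,2]))
print(status.read_state())
E
```

```text
top [ 492.23142439   19.51959083 1046.94102348] [ 0.08795924 -0.01134782 -1.58356775]
bin_a 0.95 [211. 161. 254. 233.] [621. 134.  54.]
bin_a 0.9 [296. 151. 345. 228.] [636. -66.  61.]
bin_a 0.84 [256. 155. 300. 234.] [633.  32.   5.]
bin_a 0.7 [306. 274. 364. 358.] [342. -99.   1.]
carton 0.95 [141. 254. 192. 302.] [440. 279.  75.]
card 0.82 [260. 178. 298. 228.] [612.  28.   4.]
junction_box 0.95 [306. 175. 338. 222.] [616. -70.  60.]
heat_sink 0.66 [219. 183. 253. 224.] [606. 124.  66.]
rack_deck 0.72 [199. 142. 352. 224.] [660.  37.   4.]
reel 0.85 [396. 258. 442. 296.] [ 436. -286.   64.]
spray_can 0.68 [125. 181. 166. 214.] [614. 311. 130.]
tape_roll 0.72 [414. 173. 458. 222.] [ 623. -356.    0.]
table z -1.8785341414570667
side [8.08163330e-01 7.42687432e+02 1.16638991e+03] [ 0.7315641   0.00368662 -2.4878734 ]
bin_a 0.91 [ 99. 236. 168. 302.] [814. 332.   3.]
bin_a 0.81 [227. 138. 283. 170.] [ 840. -215.    7.]
bin_a 0.74 [200. 226. 269. 285.] [596. 163.  62.]
bin_a 0.72 [223. 200. 288. 258.] [638.  28.  12.]
carton 0.67 [228. 310. 272. 347.] [426. 307.  72.]
card 0.65 [242. 
[... 584 characters left out ...]
 'qpos': array([ 1.28019575,  0.62837456,  0.03849135,  1.51739399, -0.02701921,
        0.99627988, -0.02001799]), 'qd': array([ 5.59403573e-04,  4.60699467e-06, -1.55119490e-03,  1.25912421e-03,
       -2.66912773e-04, -1.54533158e-03, -5.55341946e-05]), 'tau': array([ 8.66110840e-04, -5.63281274e+01,  1.22586139e+00, -1.93782413e+01,
        1.09085065e-02,  1.57655773e-03, -2.56062401e-05]), 'eef_pos': array([ 144.936048  , -633.66236338,  231.33168604]), 'tool_rot': array([ 3.14153161e+00, -6.00187082e-05,  2.24754274e-01]), 'force': array([ 0.21322251, -0.44203543,  0.64664475]), 'torque': array([-0.00492029,  0.03360036, -0.01762528]), 'gripper_force': 0.0, 'width': 85.34402808429624}
```

View pics/topcrop.png

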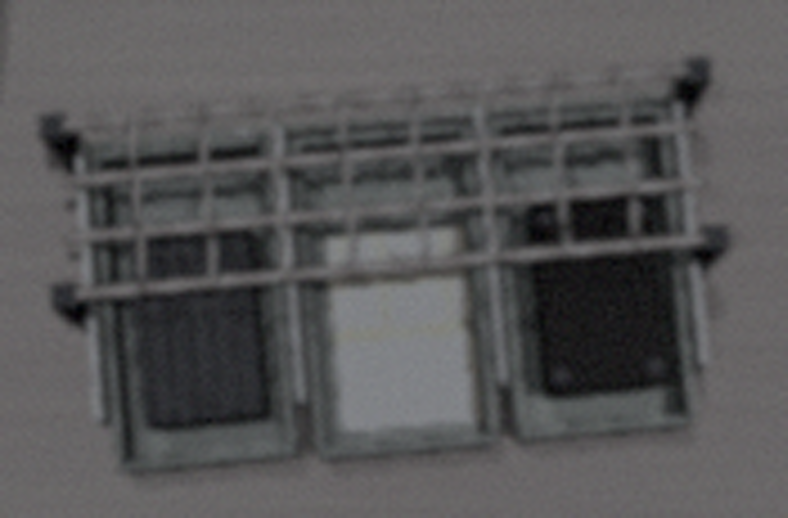

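View pics/side1.png

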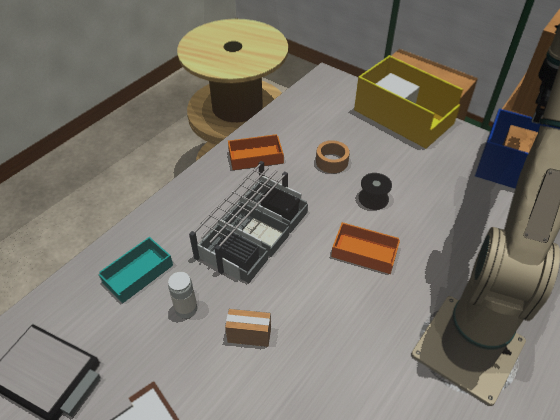

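Three grey bins: left (232,197) with a finned block (z≈60), middle (278,195) with a flat white plate (z≈5), and right (320,190) with a box (z≈60). The middle one is the empty bin because its content is flat, and the enlarged crop confirms it. Orange (335,315), orange (380,110) and turquoise (153,130) are look-alikes. Next I measure the bin, rack yaw and carton.

```bash
python3 - <<'E'
from h import *
T=np.load("top1.npy").reshape(-1,3); S=np.load("side1.npy").reshape(-1,3)
for n,W in(("top",T),("side",S)):
    W=W[~np.isnan(W).any(1)]
    tab=W[(abs(W[:,0]-450)<60)&(abs(W[:,1]-100)<60)]; z0=np.median(tab[:,2]); print(n,"table",z0,tab[:,2].std())
    c=W[(np.hypot(W[:,0]-435,W[:,1]-285)<85)&(W[:,2]>z0+66)&(W[:,2]<z0+85)]
    print("carton",len(c),cv2.minAreaRect(c[:,:2].astype(np.float32)),np.median(c[:,2]))
    # outline of the deck/posts
    d=W[(W[:,0]>560)&(W[:,0]<780)&(abs(W[:,1]-30)<190)&(W[:,2]>z0+96)&(W[:,2]<z0+120)]
    print("deck",len(d),cv2.minAreaRect(d[:,:2].astype(np.float32)))
    # card
    k=W[(W[:,0]>550)&(W[:,0]<680)&(abs(W[:,1]-30)<32)&(W[:,2]>z0+1)&(W[:,2]<z0+14)]
    print("cardish",len(k),np.median(k,0))
    f=W[(W[:,0]>520)&(W[:,0]<600)&(W[:,1]>-120)&(W[:,1]<190)&(W[:,2]>z0+25)&(W[:,2]<z0+44)]
    # front-most per y
    for y in range(-100,181,10):
        g=f[abs(f[:,1]-y)<5]
        if len(g)>1: print(y,len(g),np.sort(g[:,0])[:3].round(0),end=' ; ')
    print()
# ortho picture
im=np.zeros((480,720,3),np.uint8)
W=np.load("top1.npy"); p=cv2.imread("pics/top1.png")
ok=~np.isnan(W).any(2)&(W[...,0]>520)&(W[...,0]<760)&(abs(W[...,1]-30)<180)
for (x,y,z),c in zip(W[ok],p[ok]):
    h=int(np.clip((z+5)/125*179,0,179)); col=cv2.cvtColor(np.uint8([[[h*0.8,255,255]]]),cv2.COLOR_HSV2BGR)[0,0].tolist()
    cv2.circle(im,(int((210-y)*2),int((760-x)*2)),2,col,-1)
for i in range(0,360,50): cv2.putText(im,str(210-i),(i*2,475),0,.4,(255,)*3)
for i in range(0,240,50): cv2.putText(im,str(760-i),(0,i*2+10),0,.4,(255,)*3)
cv2.imwrite("pics/ortho.png",im)
E
```

```text
top table -1.4749560269983704 1.8986976894584702
carton 1047 ((440.2789611816406, 289.37060546875), (102.27433013916016, 51.25726318359375), 30.52845573425293) 73.3786443924588
deck 2033 ((672.862060546875, 36.12962341308594), (96.02774810791016, 328.25347900390625), 4.4783196449279785)
cardish 1258 [607.16751642  30.23072291   5.28287958]
-100 9 [556. 557. 558.] ; -90 8 [555. 556. 556.] ; -80 10 [555. 556. 556.] ; -70 8 [554. 556. 556.] ; -60 8 [554. 554. 554.] ; -50 10 [554. 554. 554.] ; -40 10 [552. 552. 552.] ; -30 17 [552. 552. 554.] ; -20 22 [549. 550. 550.] ; -10 11 [549. 549. 550.] ; 0 9 [548. 548. 550.] ; 10 10 [547. 547. 547.] ; 20 8 [548. 548. 548.] ; 30 9 [546. 546. 546.] ; 40 10 [545. 545. 546.] ; 50 8 [544. 546. 546.] ; 60 9 [543. 544. 544.] ; 70 21 [543. 544. 544.] ; 80 21 [546. 546. 548.] ; 90 25 [544. 544. 544.] ; 100 17 [544. 544. 544.] ; 110 12 [542. 542. 544.] ; 120 13 [542. 542. 542.] ; 130 12 [542. 542. 542.] ; 140 11 [540. 540. 540.] ; 150 10 [540. 540. 540.] ; 160 12 [538. 538. 538.] ; 170 46 [538. 538. 538.] ; 180 26 [561. 562. 563.] ; 
side table 1.722254416
[... 353 characters left out ...]
 557. 558.] ; -80 17 [555. 556. 557.] ; -70 15 [555. 555. 555.] ; -60 18 [554. 556. 556.] ; -50 12 [553. 555. 556.] ; -40 41 [552. 553. 554.] ; -30 34 [551. 552. 553.] ; -20 12 [559. 561. 567.] ; -10 70 [549. 550. 551.] ; 0 12 [549. 549. 550.] ; 10 9 [548. 549. 549.] ; 20 9 [548. 548. 548.] ; 30 10 [547. 547. 547.] ; 40 8 [548. 548. 548.] ; 50 13 [545. 545. 546.] ; 60 9 [544. 544. 545.] ; 70 24 [543. 545. 545.] ; 80 33 [545. 546. 549.] ; 90 44 [545. 545. 546.] ; 100 15 [544. 546. 546.] ; 110 17 [543. 544. 544.] ; 120 22 [543. 544. 544.] ; 130 21 [541. 541. 542.] ; 140 24 [540. 541. 541.] ; 150 25 [540. 540. 541.] ; 160 56 [540. 540. 541.] ; 170 19 [538. 539. 540.] ; 180 43 [538. 539. 540.] ;
```

View pics/ortho.png

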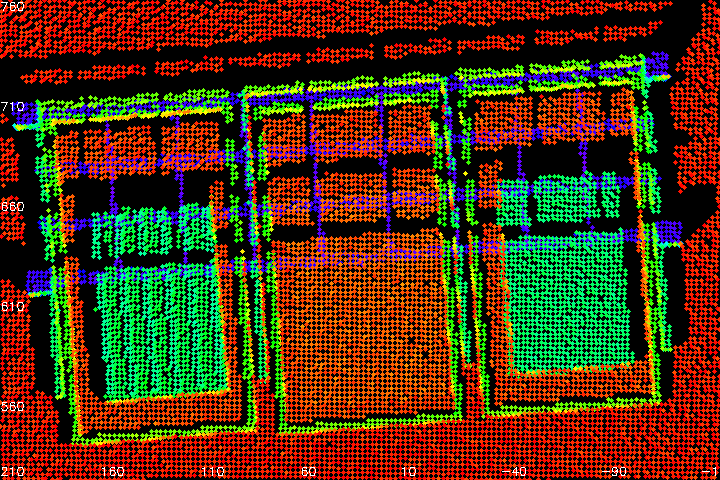

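Middle bin front centre is ≈(548,27), rack yaw ≈0.078, and the carton is at ≈(440.4,291.7) with yaw ≈0.54. Sizes agree with those given. Before moving, I check how high things stand along the transit corridor.

```bash
python3 - <<'E'
from h import *
W=np.concatenate([np.load(f).reshape(-1,3) for f in("top1.npy","side1.npy")])
W=W[~np.isnan(W).any(1)]
a=np.array([145,-634.]);b=np.array([400,-330.]);d=(b-a)/np.linalg.norm(b-a)
r=W[:,:2]-a; s=r@d; o=r@np.array([-d[1],d[0]])
for i in range(-50,400,50):
    m=(s>=i)&(s<i+50)&(abs(o)<90); print(i,m.sum(),W[m,2].max().round() if m.any() else None)
E
```

```text
-50 507 303.0
0 2863 508.0
50 3425 347.0
100 2382 143.0
150 2038 9.0
200 2097 10.0
250 2139 9.0
300 2174 10.0
350 1947 9.0
```

```bash
python3 -m handwheel '[{"delta_pos":[0,0,4],"yaw":0.119},{"delta_pos":[2.8,3.2,0],"yaw":0.119},{"delta_pos":[2.8,3,0],"yaw":0.119},{"delta_pos":[2.8,3,0],"yaw":0.119},{"delta_pos":[2.8,3,0],"yaw":0.119},{"delta_pos":[2.8,3,0],"yaw":0.119},{"delta_pos":[2.8,3,0],"yaw":0.119},{"delta_pos":[2.7,3,0],"yaw":0.119},{"delta_pos":[2.7,3,0],"yaw":0.119},{"delta_pos":[2.7,3,0],"yaw":0.119}]' 0
python3 -m handwheel '[{"delta_pos":[1.5,3.8,0],"yaw":0.119},{"delta_pos":[1.5,3.8,0],"yaw":0.117},{"delta_pos":[1.5,3.8,0],"yaw":0},{"delta_pos":[1.5,3.8,0],"yaw":0},{"delta_pos":[1.5,3.8,0],"yaw":0},{"delta_pos":[1.5,3.8,-2],"yaw":0},{"delta_pos":[1.5,3.8,-2],"yaw":0},{"delta_pos":[1.5,3.8,-2],"yaw":0},{"delta_pos":[1.5,3.7,-2],"yaw":0},{"delta_pos":[0,0,0],"yaw":0}]'
```

```text
clock: 1.88
eef_pos: [394.4, -360.8, 271.7]
tool_rot: [3.141, 0.001, 1.42]
force: [0.8, -0.3, -0.4]
width: 42.4
gripper_force: 0.0
clock: 2.72
eef_pos: [524.5, -23.6, 195.4]
tool_rot: [-3.141, -0.006, 1.663]
force: [-0.2, 0.2, -0.4]
width: 42.6
gripper_force: 0.0
```

```bash
python3 -m handwheel '[{"delta_pos":[1,2.4,0],"yaw":0},{"delta_pos":[1.1,2.4,0],"yaw":0},{"delta_pos":[0,0,-3.5],"yaw":0},{"delta_pos":[0,0,-3.5],"yaw":0},{"delta_pos":[0,0,-3.5],"yaw":0},{"delta_pos":[0,0,-2.6],"yaw":0},{"delta_pos":[0,0,0],"yaw":0},{"delta_pos":[0,0,0],"yaw":0},{"delta_pos":[0,0,0],"yaw":0}]'
python3 - <<'E'
from h import *
p=get_image("side"); save(p,"side2.png",(180,150,320,290),4)
E
```

```text
clock: 3.47
eef_pos: [545.7, 14.8, 68.1]
tool_rot: [3.139, -0.0, 1.651]
force: [-0.1, 0.2, -0.1]
width: 42.7
gripper_force: 0.0
```

View pics/side2.png

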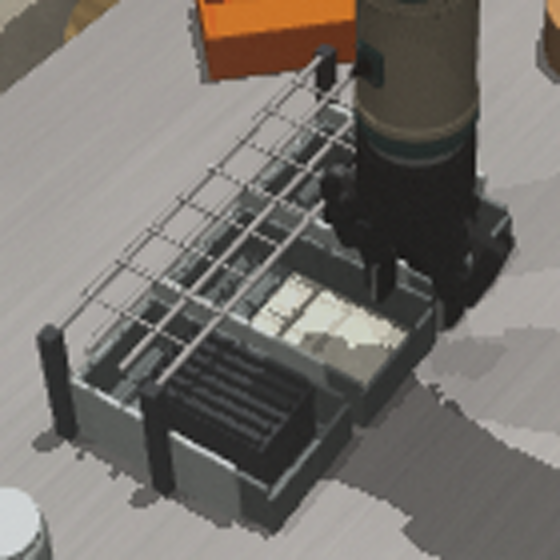

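The open fingers straddle the front wall of the middle bin (crop about (410,270)), about 13 mm to the right of centre. I correct that and go down.

```bash
python3 -m handwheel '[{"delta_pos":[0.4,1.3,0],"yaw":0},{"delta_pos":[0,0,-1.8],"yaw":0},{"delta_pos":[0,0,-1.8],"yaw":0},{"delta_pos":[0,0,-1.6],"yaw":0},{"delta_pos":[0,0,0],"yaw":0},{"delta_pos":[0,0,0],"yaw":0}]'
python3 -m handwheel '[{"delta_pos":[0,0,0],"yaw":0},{"delta_pos":[0,0,0],"yaw":0},{"delta_pos":[0,0,0],"yaw":0},{"delta_pos":[0,0,0],"yaw":0},{"delta_pos":[0,0,0],"yaw":0},{"delta_pos":[0,0,0],"yaw":0}]' -1
```

```text
clock: 4.02
eef_pos: [549.2, 28.7, 15.4]
tool_rot: [3.141, -0.0, 1.651]
force: [-0.1, -0.7, 0.2]
width: 42.6
gripper_force: 0.0
clock: 4.52
eef_pos: [549.3, 27.8, 16.0]
tool_rot: [3.14, -0.0, 1.651]
force: [-0.4, -0.5, 5.3]
width: 2.9
gripper_force: 60.0
```

```bash
python3 -m handwheel '[{"delta_pos":[-0.5,-0.04,0],"yaw":0},{"delta_pos":[-1,-0.08,0],"yaw":0},{"delta_pos":[-1.2,-0.09,0],"yaw":0},{"delta_pos":[-1.3,-0.1,0],"yaw":0},{"delta_pos":[-1.3,-0.1,0],"yaw":0},{"delta_pos":[-1.3,-0.1,0],"yaw":0},{"delta_pos":[-1.2,-0.09,0],"yaw":0},{"delta_pos":[-0.8,-0.06,0],"yaw":0},{"delta_pos":[-0.4,-0.03,0],"yaw":0},{"delta_pos":[0,0,0],"yaw":0}]'
python3 -m handwheel '[{"delta_pos":[0,0,0],"yaw":0},{"delta_pos":[0,0,0],"yaw":0},{"delta_pos":[0,0,0],"yaw":0}]' 0
```

```text
clock: 5.35
eef_pos: [460.0, 21.3, 15.9]
tool_rot: [3.137, -0.001, 1.651]
force: [1.0, 0.7, 9.9]
width: 2.5
gripper_force: 60.6
clock: 5.6
eef_pos: [458.2, 20.5, 14.7]
tool_rot: [-3.141, 0.0, 1.65]
force: [0.7, -0.1, 0.5]
width: 38.2
gripper_force: 0.0
```

```bash
python3 -m handwheel '[{"delta_pos":[0,0,3],"yaw":0},{"delta_pos":[0,0,4],"yaw":0},{"delta_pos":[0,0,4],"yaw":-0.12},{"delta_pos":[0,2,3.5],"yaw":-0.12},{"delta_pos":[-0.2,4.1,0],"yaw":-0.12},{"delta_pos":[-0.3,4.1,0],"yaw":-0.12},{"delta_pos":[-0.3,4.1,0],"yaw":-0.12},{"delta_pos":[-0.3,4.1,0],"yaw":-0.12},{"delta_pos":[-0.3,4.1,0],"yaw":-0.12},{"delta_pos":[-0.3,4.1,0],"yaw":-0.12}]' 1
python3 -m handwheel '[{"delta_pos":[0,0,0],"yaw":-0.12},{"delta_pos":[0,0,0],"yaw":0},{"delta_pos":[0,0,0],"yaw":0}]'
python3 - <<'E'
from h import *
for n in("top","side"):
    p=get_image(n); W=cloud(p); np.save(n+"3.npy",W); save(p,n+"3.png")
    W=W.reshape(-1,3); W=W[~np.isnan(W).any(1)]
    z0={"top":-1.5,"side":1.7}[n]
    f=W[(W[:,0]>430)&(W[:,0]<500)&(W[:,1]>-50)&(W[:,1]<90)&(W[:,2]>z0+25)&(W[:,2]<z0+48)]
    for y in range(-40,81,10):
        g=f[abs(f[:,1]-y)<5]
        if len(g)>1: print(y,len(g),np.sort(g[:,0])[:2].round(0),end=' ; ')
    k=W[(W[:,0]>465)&(W[:,0]<640)&(abs(W[:,1]-25)<60)&(W[:,2]>z0+2)&(W[:,2]<z0+14)]
    print("cardish",len(k),np.median(k,0))
    b=W[(W[:,0]>440)&(W[:,0]<540)&(abs(W[:,1]-25)<60)&(W[:,2]>z0+34)&(W[:,2]<z0+50)]
    print(cv2.minAreaRect(b[:,:2].astype(np.float32)))
    d=models.boxes_of(p,"card")[:2]; print(d)
E
```

```text
clock: 6.43
eef_pos: [440.6, 288.3, 159.4]
tool_rot: [-3.142, 0.001, 0.685]
force: [1.8, 1.2, 0.5]
width: 85.7
gripper_force: 0.0
clock: 6.68
eef_pos: [440.9, 286.1, 159.2]
tool_rot: [3.14, 0.002, 0.575]
force: [0.8, -1.4, 0.1]
width: 85.3
gripper_force: 0.0
-30 12 [462. 464.] ; -20 26 [462. 462.] ; -10 10 [460. 460.] ; 0 8 [460. 460.] ; 10 8 [458. 458.] ; 20 10 [458. 458.] ; 30 7 [456. 458.] ; 40 8 [456. 456.] ; 50 10 [456. 456.] ; 60 32 [454. 454.] ; 70 13 [475. 477.] ; cardish 2345 [540.39717348  23.55500399   4.70337593]
((499.74053955078125, 21.291526794433594), (85.00330352783203, 92.0283203125), 4.396121501922607)
[{'rect': [265.5, 216.4, 298.1, 263.7], 'score': 0.66}]
-20 65 [462. 462.] ; -10 13 [461. 461.] ; 0 8 [459. 461.] ; 10 10 [460. 460.] ; 20 10 [459. 459.] ; 30 11 [458. 458.] ; 40 9 [456. 457.] ; 50 10 [457. 457.] ; 60 12 [457. 457.] ; 70 78 [454. 456.] ; cardish 961 [538.24299395  16.66657651   8.44843831]
((499.5400695800781, 27.74668312072754), (85.62548065185547, 98.07225799560547), 3.0778884887695312)
[{'rect': [268.8, 230.2, 308.5, 259.4], 'score': 0.68}]
```

View pics/top3.png

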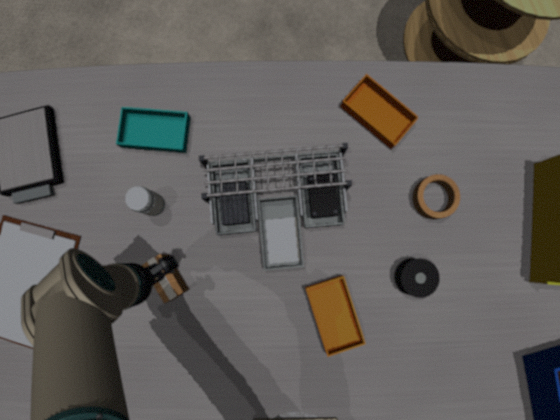

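The middle bin has come forward about 89 mm and its neighbours have not moved. The bin's rim front is at row 268, the card at (282,240) and the gripper is over the carton. Now I grasp the carton and measure the card by its whiteness.

```bash
python3 -m handwheel '[{"delta_pos":[0,0.5,0],"yaw":-0.035},{"delta_pos":[0,0,-3],"yaw":0},{"delta_pos":[0,0,-3],"yaw":0},{"delta_pos":[0,0,-3],"yaw":0},{"delta_pos":[0,0,-2],"yaw":0},{"delta_pos":[0,0,-0.7],"yaw":0},{"delta_pos":[0,0,0],"yaw":0},{"delta_pos":[0,0,0],"yaw":0}]'
python3 -m handwheel '[{"delta_pos":[0,0,0],"yaw":0},{"delta_pos":[0,0,0],"yaw":0},{"delta_pos":[0,0,0],"yaw":0},{"delta_pos":[0,0,0],"yaw":0},{"delta_pos":[0,0,0],"yaw":0},{"delta_pos":[0,0,0],"yaw":0}]' -1
python3 - <<'E'
from h import *
for n in("top","side"):
    W=np.load(n+"3.npy"); c=cv2.imread(f"pics/{n}3.png").min(2)
    m=(abs(W[...,0]-530)<70)&(abs(W[...,1]-25)<50)&(W[...,2]<20)
    t,_=cv2.threshold(c[m][None],0,255,cv2.THRESH_OTSU); m&=c>t
    m=cv2.morphologyEx(m.astype(np.uint8),cv2.MORPH_OPEN,np.ones((3,3)))>0
    print(n,t,m.sum(),cv2.minAreaRect(W[m][:,:2].astype(np.float32)))
E
```

```text
clock: 7.55
eef_pos: [442.2, 291.4, 43.2]
tool_rot: [-3.142, -0.0, 0.535]
force: [0.2, 0.2, 0.3]
width: 85.3
gripper_force: 0.0
clock: 8.05
eef_pos: [442.3, 292.6, 44.2]
tool_rot: [-3.141, -0.003, 0.536]
force: [-1.2, 0.2, 6.0]
width: 48.8
gripper_force: 61.8
top 112.0 1343 ((523.4842529296875, 23.622657775878906), (107.7623291015625, 71.13462829589844), 4.719051361083984)
side 134.0 568 ((528.0479736328125, 16.71245002746582), (107.80350494384766, 62.391056060791016), 3.8116729259490967)
```

```bash
python3 -m handwheel '[{"delta_pos":[0,0,1],"yaw":0},{"delta_pos":[0,0,2.5],"yaw":0},{"delta_pos":[0,0,3],"yaw":0},{"delta_pos":[0,0,2.5],"yaw":0},{"delta_pos":[0.2,-0.6,1],"yaw":-0.03},{"delta_pos":[0.6,-1.8,0],"yaw":-0.06},{"delta_pos":[0.9,-2.8,0],"yaw":-0.06},{"delta_pos":[0.9,-2.8,0],"yaw":-0.06},{"delta_pos":[0.9,-2.8,0],"yaw":-0.06},{"delta_pos":[0.9,-2.8,0],"yaw":-0.06}]'
python3 -m handwheel '[{"delta_pos":[0.9,-2.8,0],"yaw":-0.06},{"delta_pos":[0.9,-2.8,0],"yaw":-0.06},{"delta_pos":[0.9,-2.8,0],"yaw":0},{"delta_pos":[0.8,-2.5,0],"yaw":0},{"delta_pos":[0.5,-1.6,0],"yaw":0},{"delta_pos":[0.3,-0.7,0],"yaw":0},{"delta_pos":[0,0,0],"yaw":0},{"delta_pos":[0,0,0],"yaw":0},{"delta_pos":[0,0,0],"yaw":0}]'
```

```text
clock: 8.88
eef_pos: [485.3, 153.6, 142.5]
tool_rot: [3.141, 0.001, 0.201]
force: [0.3, -0.1, -1.9]
width: 49.1
gripper_force: 63.1
clock: 9.63
eef_pos: [527.9, 25.6, 142.5]
tool_rot: [-3.14, 0.001, 0.088]
force: [0.5, -0.2, -2.8]
width: 49.4
gripper_force: 63.1
```

```bash
python3 -m handwheel '[{"delta_pos":[0,0,-1.5],"yaw":-0.01},{"delta_pos":[0,0,-2.5],"yaw":0},{"delta_pos":[0,0,-2],"yaw":0},{"delta_pos":[0,0,-1.2],"yaw":0},{"delta_pos":[0,0,0],"yaw":0},{"delta_pos":[0,0,0],"yaw":0}]'
python3 - <<'E'
from h import *
p=get_image("side"); save(p,"side4.png",(180,170,340,310),4)
E
```

```text
clock: 10.13
eef_pos: [527.9, 25.3, 70.4]
tool_rot: [-3.141, 0.001, 0.078]
force: [0.1, -0.1, -2.3]
width: 49.3
gripper_force: 62.9
```

View pics/side4.png

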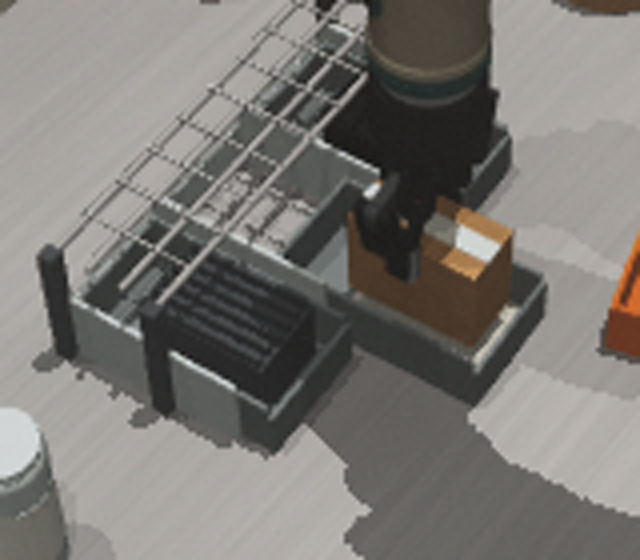

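The carton (crop about (430,270)) hangs upright inside the bin walls, over the card. Now I lower it gently.

```bash
python3 -m handwheel '[{"delta_pos":[0,0,-0.6],"yaw":0},{"delta_pos":[0,0,-0.5],"yaw":0},{"delta_pos":[0,0,-0.3],"yaw":0},{"delta_pos":[0,0,-0.2],"yaw":0},{"delta_pos":[0,0,-0.1],"yaw":0},{"delta_pos":[0,0,0],"yaw":0},{"delta_pos":[0,0,0],"yaw":0}]'
```

```text
clock: 10.77
eef_pos: [528.6, 23.7, 53.7]
tool_rot: [-3.142, -0.0, 0.076]
force: [0.7, 0.4, -2.4]
width: 48.9
gripper_force: 63.0
```

```bash
python3 -m handwheel '[{"delta_pos":[0,0.1,-0.1],"yaw":0},{"delta_pos":[0,0,-0.1],"yaw":0},{"delta_pos":[0,0,0],"yaw":0},{"delta_pos":[0,0,0],"yaw":0}]'
python3 -m handwheel '[{"delta_pos":[0,0,-0.1],"yaw":0},{"delta_pos":[0,0,0],"yaw":0},{"delta_pos":[0,0,0],"yaw":0}]'
```

```text
clock: 11.1
eef_pos: [528.5, 24.8, 51.7]
tool_rot: [3.142, 0.0, 0.076]
force: [-0.6, 0.4, -2.9]
width: 49.2
gripper_force: 63.0
clock: 11.35
eef_pos: [528.6, 24.8, 51.2]
tool_rot: [-3.142, -0.0, 0.076]
force: [-2.4, 0.5, 4.7]
width: 49.5
gripper_force: 63.7
```

Touchdown: the vertical force went from −2.9 to +4.7 N. Release and rise.

```bash
python3 -m handwheel '[{"delta_pos":[0,0,0],"yaw":0},{"delta_pos":[0,0,0],"yaw":0},{"delta_pos":[0,0,0],"yaw":0},{"delta_pos":[0,0,0],"yaw":0},{"delta_pos":[0,0,1],"yaw":0},{"delta_pos":[0,0,2.5],"yaw":0},{"delta_pos":[0,0,3.5],"yaw":0},{"delta_pos":[0,0,3.5],"yaw":0},{"delta_pos":[0,0,0],"yaw":0},{"delta_pos":[0,0,0],"yaw":0}]' 0.7
python3 - <<'E'
from h import *
W=cloud(get_image("side")).reshape(-1,3); W=W[~np.isnan(W).any(1)]
c=W[(abs(W[:,0]-527)<65)&(abs(W[:,1]-25)<45)&(W[:,2]>72)&(W[:,2]<92)]
print(len(c),cv2.minAreaRect(c[:,:2].astype(np.float32)),np.median(c[:,2]))
E
```

```text
clock: 12.18
eef_pos: [530.3, 24.9, 158.4]
tool_rot: [-3.142, -0.006, 0.076]
force: [0.2, 0.2, -1.1]
width: 72.6
gripper_force: 0.0
639 ((527.1388549804688, 26.243515014648438), (101.69560241699219, 55.448360443115234), 4.957615852355957) 83.37869833187938
```

The carton stands on the card with its top at about 82 mm, aligned. Now I go in front of the bin with the fingers shut.

```bash
python3 -m handwheel '[{"delta_pos":[-2,-0.1,0],"yaw":0},{"delta_pos":[-3.5,-0.2,0],"yaw":0},{"delta_pos":[-3.5,-0.2,0],"yaw":0},{"delta_pos":[-1.9,-0.2,0],"yaw":0},{"delta_pos":[0,0,0],"yaw":0},{"delta_pos":[0,0,-3.5],"yaw":0},{"delta_pos":[0,0,-3.5],"yaw":0},{"delta_pos":[0,0,-3],"yaw":0},{"delta_pos":[0,0,0],"yaw":0},{"delta_pos":[0,0,0],"yaw":0}]' -1
```

```text
clock: 13.07
eef_pos: [418.2, 15.2, 69.1]
tool_rot: [3.135, 0.007, 0.076]
force: [-0.5, -0.6, 0.5]
width: 0.4
gripper_force: 0.0
```

```bash
python3 -m handwheel '[{"delta_pos":[0.5,0.3,-2.5],"yaw":0},{"delta_pos":[0,0,-1.9],"yaw":0},{"delta_pos":[0,0,0],"yaw":0},{"delta_pos":[0.8,0.06,0],"yaw":0},{"delta_pos":[0.8,0.06,0],"yaw":0},{"delta_pos":[0.6,0.05,0],"yaw":0},{"delta_pos":[0.6,0.05,0],"yaw":0},{"delta_pos":[0.6,0.05,0],"yaw":0},{"delta_pos":[0.6,0.05,0],"yaw":0},{"delta_pos":[0.6,0.05,0],"yaw":0}]'
```

```text
clock: 13.9
eef_pos: [467.2, 18.3, 43.5]
tool_rot: [3.127, 0.009, 0.076]
force: [-3.2, -0.6, 2.2]
width: -0.0
gripper_force: 1.7
```

The tool did not get down: z is 43, above the front wall, because it is too close to the base. It may have touched the carton. I back off, rise and look.

```bash
python3 -m handwheel '[{"delta_pos":[-0.6,-0.05,0],"yaw":0},{"delta_pos":[-0.6,-0.05,0.5],"yaw":0},{"delta_pos":[-1,-0.08,1.5],"yaw":0},{"delta_pos":[-1,-0.08,1.5],"yaw":0},{"delta_pos":[0,0,0],"yaw":0},{"delta_pos":[0,0,0],"yaw":0}]'
python3 - <<'E'
from h import *
print(status.read_state()["qpos"].round(2))
p=get_image("side"); save(p,"side5.png",(180,170,340,310),4)
for n in("top","side"):
    q=p if n=="side" else get_image(n)
    W=cloud(q).reshape(-1,3); W=W[~np.isnan(W).any(1)]
    c=W[(abs(W[:,0]-535)<75)&(abs(W[:,1]-25)<45)&(W[:,2]>68)&(W[:,2]<92)]
    print(n,len(c),cv2.minAreaRect(c[:,:2].astype(np.float32)),np.median(c[:,2]))
    f=W[(W[:,0]>440)&(W[:,0]<500)&(W[:,1]>-20)&(W[:,1]<70)&(W[:,2]>25)&(W[:,2]<48)]
    print([(y,np.sort(f[abs(f[:,1]-y)<5][:,0])[:2].round()) for y in(-10,10,40,60)])
E
```

```text
clock: 14.4
eef_pos: [434.6, 15.6, 79.0]
tool_rot: [3.127, 0.007, 0.076]
force: [0.5, 0.3, -0.1]
width: 0.3
gripper_force: 0.0
[ 0.09  0.63 -0.3   2.22  0.53  0.37 -2.15]
top 941 ((528.9437255859375, 21.19926643371582), (100.31050872802734, 49.965213775634766), 4.384799957275391) 80.77522970546886
[(-10, array([], dtype=float64)), (10, array([], dtype=float64)), (40, array([], dtype=float64)), (60, array([454., 454.]))]
side 667 ((531.4571533203125, 26.216060638427734), (104.50102996826172, 56.14415740966797), 4.856649875640869) 83.48776407086052
[(-10, array([461., 465.])), (10, array([459., 459.])), (40, array([456., 457.])), (60, array([456., 456.]))]
```

View pics/side5.png

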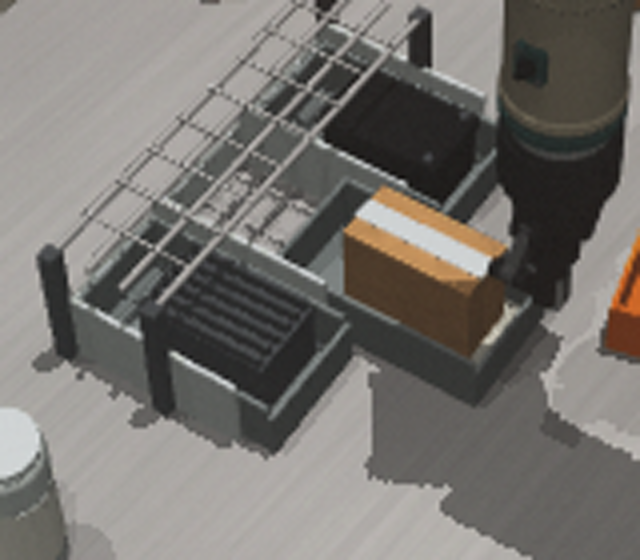

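The carton is still upright and square. It moved at most 2–4 mm, and the bin has not moved. I retry lower, with the tool farther from the base (x≈441, just in front of the wall).

```bash
python3 -m handwheel '[{"delta_pos":[0.6,0.3,-1],"yaw":0},{"delta_pos":[0,0,-1],"yaw":0},{"delta_pos":[0,0,-0.7],"yaw":0},{"delta_pos":[0,0,-0.5],"yaw":0},{"delta_pos":[0,0,0],"yaw":0},{"delta_pos":[0,0,0],"yaw":0}]'
python3 -c "
from h import *
print(status.read_state()['qpos'].round(2))"
```

```text
clock: 15.0
eef_pos: [440.7, 18.9, 45.7]
tool_rot: [3.127, 0.009, 0.076]
force: [-0.4, 0.0, -0.4]
width: -0.0
gripper_force: 0.0
[ 0.04  0.7  -0.23  2.22  0.58  0.3  -2.19]
```

```bash
python3 -m handwheel '[{"delta_pos":[0,0,-0.6],"yaw":0},{"delta_pos":[0,0,-0.6],"yaw":0},{"delta_pos":[0,0,-0.6],"yaw":0},{"delta_pos":[0,0,0],"yaw":0},{"delta_pos":[0,0,0],"yaw":0}]'
python3 -c "
from h import *
print(status.read_state()['qpos'].round(2))"
```

```text
clock: 15.42
eef_pos: [440.9, 18.7, 28.1]
tool_rot: [3.127, 0.008, 0.076]
force: [-0.1, -0.2, 0.4]
width: 0.1
gripper_force: 0.0
[ 0.02  0.73 -0.21  2.22  0.64  0.25 -2.25]
```

```bash
python3 -m handwheel '[{"delta_pos":[0.3,0.03,-0.2],"yaw":0},{"delta_pos":[0.3,0.03,-0.2],"yaw":0},{"delta_pos":[0.4,0.03,0],"yaw":0},{"delta_pos":[0.5,0.04,0],"yaw":0},{"delta_pos":[0.6,0.05,0],"yaw":0},{"delta_pos":[0.6,0.05,0],"yaw":0},{"delta_pos":[0.6,0.05,0],"yaw":0},{"delta_pos":[0.5,0.04,0],"yaw":0},{"delta_pos":[0.3,0.02,0],"yaw":0},{"delta_pos":[0,0,0],"yaw":0}]'
python3 - <<'E'
from h import *
W=cloud(get_image("side")).reshape(-1,3); W=W[~np.isnan(W).any(1)]
c=W[(abs(W[:,0]-565)<85)&(abs(W[:,1]-27)<45)&(W[:,2]>72)&(W[:,2]<92)]
print(len(c),cv2.minAreaRect(c[:,:2].astype(np.float32)),np.median(c[:,2]))
f=W[(W[:,0]>440)&(W[:,0]<540)&(W[:,1]>-20)&(W[:,1]<70)&(W[:,2]>27)&(W[:,2]<48)]
print([(y,np.sort(f[abs(f[:,1]-y)<5][:,0])[:2].round()) for y in(-10,50,60)])
E
```

```text
clock: 16.25
eef_pos: [483.7, 22.4, 24.4]
tool_rot: [3.128, 0.006, 0.076]
force: [-0.0, 1.0, -0.0]
width: 0.1
gripper_force: 0.0
605 ((549.5330200195312, 29.971139907836914), (136.51119995117188, 54.8309326171875), 3.0024728775024414) 83.55883616321898
[(-10, array([], dtype=float64)), (50, array([493., 494.])), (60, array([492., 494.]))]
```

The bin follows the push (front ≈495). Continue.

```bash
python3 -m handwheel '[{"delta_pos":[0.3,0.02,0],"yaw":0},{"delta_pos":[0.5,0.04,0],"yaw":0},{"delta_pos":[0.6,0.05,0],"yaw":0},{"delta_pos":[0.6,0.05,0],"yaw":0},{"delta_pos":[0.6,0.05,0],"yaw":0},{"delta_pos":[0.6,0.05,0],"yaw":0},{"delta_pos":[0.5,0.04,0],"yaw":0},{"delta_pos":[0.4,0.03,0],"yaw":0},{"delta_pos":[0.3,0.02,0],"yaw":0},{"delta_pos":[0,0,0],"yaw":0}]'
python3 -m handwheel '[{"delta_pos":[0.2,0.02,0],"yaw":0},{"delta_pos":[0.2,0.02,0],"yaw":0},{"delta_pos":[0,0,0],"yaw":0}]'
```

```text
clock: 17.13
eef_pos: [525.0, 25.2, 24.3]
tool_rot: [3.127, 0.01, 0.076]
force: [-3.5, -0.8, 2.3]
width: 0.0
gripper_force: 2.1
clock: 17.38
eef_pos: [528.8, 25.7, 24.3]
tool_rot: [3.127, 0.01, 0.076]
force: [-4.4, -0.5, 2.0]
width: -0.2
gripper_force: 2.2
```

Sliding friction is about 4 N. Now small steps until the backstop pushes back.

```bash
for i in 1; do :; done; python3 -m handwheel '[{"delta_pos":[0.2,0.02,0],"yaw":0},{"delta_pos":[0.15,0.01,0],"yaw":0},{"delta_pos":[0,0,0],"yaw":0}]'
python3 -m handwheel '[{"delta_pos":[0.15,0.01,0],"yaw":0},{"delta_pos":[0,0,0],"yaw":0}]'
python3 -m handwheel '[{"delta_pos":[0.15,0.01,0],"yaw":0},{"delta_pos":[0,0,0],"yaw":0}]'
```

```text
clock: 17.63
eef_pos: [532.7, 26.1, 24.3]
tool_rot: [3.127, 0.009, 0.076]
force: [-4.8, -0.5, 0.9]
width: 0.3
gripper_force: 2.2
clock: 17.8
eef_pos: [534.3, 26.2, 24.3]
tool_rot: [3.127, 0.009, 0.076]
force: [-4.0, 0.1, 1.3]
width: -0.1
gripper_force: 2.3
clock: 17.97
eef_pos: [536.0, 26.4, 24.3]
tool_rot: [3.127, 0.009, 0.076]
force: [-4.4, -0.6, 2.3]
width: -0.1
gripper_force: 2.1
```

```bash
python3 -m handwheel '[{"delta_pos":[0.15,0.01,0],"yaw":0},{"delta_pos":[0,0,0],"yaw":0}]'
python3 -m handwheel '[{"delta_pos":[0.1,0.01,0],"yaw":0},{"delta_pos":[0,0,0],"yaw":0}]'
python3 -m handwheel '[{"delta_pos":[0.1,0.01,0],"yaw":0},{"delta_pos":[0,0,0],"yaw":0}]'
```

```text
clock: 18.13
eef_pos: [537.8, 26.6, 24.3]
tool_rot: [3.127, 0.008, 0.076]
force: [-3.5, -0.7, 0.7]
width: 0.2
gripper_force: 2.0
clock: 18.3
eef_pos: [539.0, 26.7, 24.3]
tool_rot: [3.127, 0.008, 0.076]
force: [-3.6, -0.7, 1.5]
width: -0.2
gripper_force: 2.0
clock: 18.47
eef_pos: [540.3, 26.9, 24.3]
tool_rot: [3.128, 0.007, 0.076]
force: [-3.6, -1.4, -0.0]
width: 0.2
gripper_force: 1.7
```

```bash
python3 -m handwheel '[{"delta_pos":[0.1,0.01,0],"yaw":0},{"delta_pos":[0,0,0],"yaw":0}]'
python3 -m handwheel '[{"delta_pos":[0.1,0.01,0],"yaw":0},{"delta_pos":[0,0,0],"yaw":0}]'
python3 - <<'E'
from h import *
for n in("side","top"):
    p=get_image(n); W=cloud(p).reshape(-1,3); W=W[~np.isnan(W).any(1)]
    f=W[(W[:,0]>500)&(W[:,0]<600)&(W[:,2]>25)&(W[:,2]<44)]
    print(n,[(y,np.sort(f[abs(f[:,1]-y)<5][:,0])[:2].round()) for y in(-90,-70,-50,-30,-10,0,10,40,50,60,100,120,150)])
E
```

```text
clock: 18.63
eef_pos: [540.8, 26.9, 24.3]
tool_rot: [3.127, 0.008, 0.076]
force: [-5.6, 0.6, 2.9]
width: -0.3
gripper_force: 2.4
clock: 18.8
eef_pos: [540.8, 26.9, 24.3]
tool_rot: [3.127, 0.01, 0.076]
force: [-6.2, 0.0, 4.1]
width: 0.2
gripper_force: 3.5
side [(-90, array([557., 557.])), (-70, array([555., 556.])), (-50, array([553., 554.])), (-30, array([551., 553.])), (-10, array([], dtype=float64)), (0, array([], dtype=float64)), (10, array([], dtype=float64)), (40, array([535., 536.])), (50, array([551., 551.])), (60, array([549., 550.])), (100, array([544., 545.])), (120, array([542., 543.])), (150, array([540., 540.]))]
top [(-90, array([555., 556.])), (-70, array([558.])), (-50, array([], dtype=float64)), (-30, array([], dtype=float64)), (-10, array([], dtype=float64)), (0, array([], dtype=float64)), (10, array([], dtype=float64)), (40, array([], dtype=float64)), (50, array([], dtype=float64)), (60, array([], dtype=float64)), (100, array([544., 544.])), (120, array([542., 542.])), (150, array([540., 540.]))]
```

Position has stalled at 540.8 and the force is rising, which looks like the backstop. I press a little more to confirm.

```bash
python3 -m handwheel '[{"delta_pos":[0.2,0.02,0],"yaw":0},{"delta_pos":[0,0,0],"yaw":0},{"delta_pos":[0,0,0],"yaw":0}]'
python3 -m handwheel '[{"delta_pos":[0.2,0.02,0],"yaw":0},{"delta_pos":[0.1,0,0],"yaw":0},{"delta_pos":[0,0,0],"yaw":0},{"delta_pos":[0,0,0],"yaw":0}]'
```

```text
clock: 19.15
eef_pos: [540.9, 26.9, 24.3]
tool_rot: [3.126, 0.014, 0.076]
force: [-11.2, -0.9, 8.4]
width: -0.1
gripper_force: 5.4
clock: 19.48
eef_pos: [540.9, 26.8, 24.0]
tool_rot: [3.125, 0.019, 0.076]
force: [-15.3, 0.6, 11.9]
width: 0.0
gripper_force: 8.1
```

Hard stop: the force builds to 15 N with no motion. The front at ≈553 matches the home position worked out from the deck (≈554). I back off, rise clear and check.

```bash
python3 -m handwheel '[{"delta_pos":[-0.6,-0.05,0],"yaw":0},{"delta_pos":[-1.5,-0.1,0],"yaw":0},{"delta_pos":[-2,-0.2,0],"yaw":0},{"delta_pos":[-1.5,-0.1,1],"yaw":0},{"delta_pos":[0,0,3],"yaw":0},{"delta_pos":[0,0,4],"yaw":0},{"delta_pos":[0,-3,4],"yaw":0},{"delta_pos":[0,-4,2],"yaw":0},{"delta_pos":[0,-4,0],"yaw":0},{"delta_pos":[0,-4,0],"yaw":0}]'
python3 -m handwheel '[{"delta_pos":[0,-4,0],"yaw":0},{"delta_pos":[0,-4,0],"yaw":0},{"delta_pos":[0,0,0],"yaw":0},{"delta_pos":[0,0,0],"yaw":0}]'
python3 - <<'E'
from h import *
for n in("side","top"):
    p=get_image(n); W=cloud(p).reshape(-1,3); W=W[~np.isnan(W).any(1)]
    if n=="side": save(p,"side6.png",(160,130,340,310),3.3)
    f=W[(W[:,0]>500)&(W[:,0]<600)&(W[:,2]>25)&(W[:,2]<44)]
    print(n,[(y,np.sort(f[abs(f[:,1]-y)<5][:,0])[:2].round()) for y in(-90,-50,-10,0,10,20,30,40,50,60,100,150) if (abs(f[:,1]-y)<5).any()])
    c=W[(abs(W[:,0]-610)<70)&(abs(W[:,1]-30)<35)&(W[:,2]>70)&(W[:,2]<92)]
    print(len(c),cv2.minAreaRect(c[:,:2].astype(np.float32)),np.median(c[:,2]))
E
```

```text
clock: 20.32
eef_pos: [494.9, -121.0, 158.9]
tool_rot: [3.126, -0.002, 0.077]
force: [1.2, -0.7, -0.3]
width: 0.1
gripper_force: 0.0
clock: 20.65
eef_pos: [492.6, -203.1, 156.7]
tool_rot: [3.126, 0.004, 0.069]
force: [0.6, 0.5, 0.1]
width: 0.0
gripper_force: 0.0
side [(-90, array([558., 558.])), (-50, array([553., 554.])), (-10, array([554., 556.])), (0, array([555., 556.])), (10, array([554., 554.])), (20, array([552., 554.])), (30, array([551., 553.])), (40, array([551., 552.])), (50, array([550., 550.])), (60, array([549., 551.])), (100, array([544., 544.])), (150, array([540., 540.]))]
552 ((622.4735717773438, 33.41414260864258), (102.26632690429688, 54.74686050415039), 4.118802070617676) 83.36696828830793
top [(-90, array([556., 556.])), (-50, array([554., 554.])), (-10, array([554., 554.])), (0, array([554., 554.])), (10, array([552., 552.])), (20, array([552., 552.])), (30, array([551., 552.])), (40, array([550., 550.])), (50, array([550., 550.])), (60, array([548., 549.])), (100, array([544., 544.])), (150, array([540., 540.]))]
851 ((622.8900146484375, 28.623573303222656), (100.77483367919922, 49.89016342163086), 4.51809024810791) 80.73768177551528
```

View pics/side6.png

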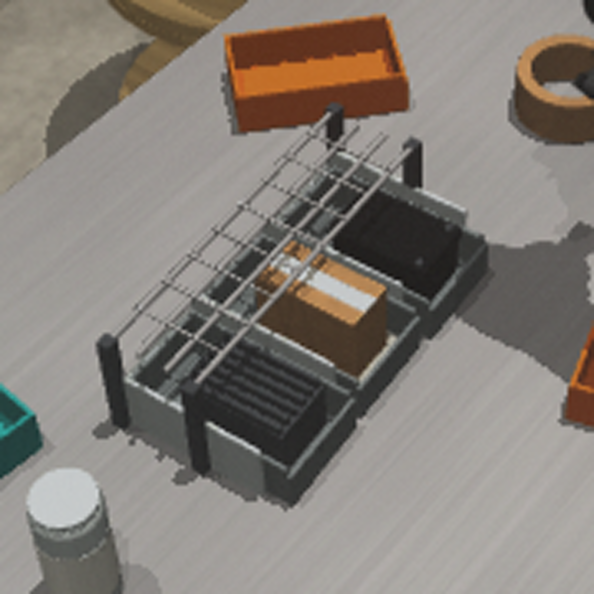

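The carton stands upright in the middle bin (crop about (320,305)). That bin is square and about 4 mm deeper than its untouched neighbours, against the backstop. The stocked bins have not moved and the arm is clear, so I hand in.

```bash
python3 -c "
from cell import ctrl
print(ctrl.finish_job())"
```

```text
the job is handed in; nothing more can be done
None
```

The carton stands upright on the card in the middle bin, which is pushed home against the backstop, and the job is handed in at about 21 s; my first push attempt rode over the bin's front wall and nudged the standing carton 2–4 mm, and the stocked bins did not move.

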